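# Pull the blown fuse out of the amplifier with sprung tongs

### The job

Take the sprung tongs from their stand and reach down the narrow pocket beside the transformer in the open amplifier, without leaning hard on the chassis, to the blown glass fuse in its clips. Squeeze the tongs on it firmly enough to pull it from the clips but not so hard that the glass cracks, draw it out and set it down, still in the tongs, in the dish with the other fuses, never touching it with the fingers. Stand the tongs back in their slot, and leave the valve, the spray can and the screwdriver where they are.

Things in the scene. Friction and masses are not known exactly. Their poses are not given: they have to be found in the camera images.
- tongs: Sprung steel tongs, about 70 g, standing tips down in the stand's slot. Origin midway between the lower ends of the tips; z up, y the line along which the arms open and close, x across them. Two straight strips 3 mm thick, 16 mm wide over the upper 75 mm, then 13, at the tips 10 mm. Sprung open: 56 mm clear between the tips, 62 mm over them. Parallel with 10 mm between the tips; fully shut at 0.
- tongs_grip (a point): Middle of the ridged squeezing part, between the arms, 120 mm above the tips, 37 mm below the pivots. Over the arms here: 27 mm free, 16 mm parallel, 13.5 mm shut; 1 mm of squeeze shuts the tips by about 4 mm. The arms begin to give at about 8 N a side; with the tips on the fuse the spring takes about 14 N, and about a sixth of what is squeezed beyond that reaches each tip. Eased, they open again.
- tongs_bow (a point): Top of the bow that joins the arms, 165 mm above the tips. The arms pivot 8 mm below it, 6.5 mm either side of the middle, and always move alike.
- fuse: Glass cartridge fuse with steel end caps, 10 mm across, 38 mm long, about 12 g, lying along the pocket's x in its holder: each cap is held by a pair of sprung brass clip leaves; the middle 20 mm of glass is free. Origin at its centre, x along it. Drawn straight up the pocket it leaves the clips at about 5 N. Pinched with under about 5 N a side it slips or comes out askew; with more than 15 N a side the glass cracks.
- pocket (a point): Centre of the floor of the narrow pocket in the chassis; z is the pocket's axis, leaning 0.25 rad from the vertical with the chassis. The pocket is 30 mm wide (y), 60 mm long (x). Walls above its floor: -y side the chassis's end wall, 62 mm; +y side the transformer core, 50 mm; -x end the black switch body, 38 mm; +x end a can capacitor, 44 mm. The fuse's centre line is 8 mm above the floor.
- fuse_holder (a point): The fuse holder's middle, on the pocket floor; x along the fuse. Its base is 46 by 7 mm, 3 mm tall. The clip leaves stand 10.5 to 17.5 mm either side of the middle along x and reach 8 mm out to either side in y, 17 mm tall; between the two pairs nothing but the base is in the way of the tongs' tips.
- chassis: Open amplifier chassis, fixed, a 170 by 300 mm aluminium pan, 66 mm deep, 3 mm walls, its +y end propped on a wooden block so that it leans 0.25 rad and its open top looks partly to -y. Origin on the bench under its centre, level; x across (knobs on the -x side), y along its length. The pocket is at its low, -y end. Nothing in it stands above its rim. Do not press on it with more than 20 N.
- stand: Grey tool stand, fixed, 75 mm tall on a 110 by 110 mm steel foot. Origin under the middle of the slot for the tongs. Two screwdrivers with black handles stand in it on its +x side, 37 mm from that slot, up to 110 mm tall.
- stand_slot (a point): Centre of the floor of the tongs' slot in the stand, 5 mm above the bench, 70 mm below the stand's top. The slot measures 20 mm (x) by 70 mm (y) inside; the tongs stand in it with their y along its y (either way round).
- dish_fuses: Blue plastic parts dish, fixed, 96 mm (x) by 72 mm (y), 20 mm tall, walls and floor 2.5 mm. Holds four cartridge fuses like the one in the amplifier, lying lengthwise along its two long sides; a lane about 40 mm wide (y) along its middle is free. Origin under its centre.
- dish_nuts: A like dish that holds hex nuts, fixed. Origin under its centre.
- dish_washers: A like dish that holds flat washers, fixed. Origin under its centre.
- valve: Small glass valve (electron tube) standing loose on the bench, 22 mm across, 62 mm tall. Origin under its centre.
- cleaner_can: Spray can standing loose on the bench, 54 mm across, 150 mm tall. Origin under its centre.
- driver: Screwdriver, 190 mm long, lying loose on the bench. Origin under its middle, x along it.
Mind the look-alikes: they are no part of the job. There is more than one size of the stand; the job needs the smaller.

How it is judged (in metres and radians):
On the way, in this order (a step that is already met when the one before it is completed fails the run):
1. the fuse is drawn out of the chassis between the tongs (z of fuse in the frame of pocket above 0.07 m and contact force between tongs and fuse above 0.5 N), for 0.2 s.
2. the fuse is set down in the dish of fuses, still in the tongs (x of fuse in the frame of dish_fuses between -0.045 and 0.045 m and y of fuse in the frame of dish_fuses between -0.033 and 0.033 m and z of fuse in the frame of dish_fuses below 0.016 m and contact force between tongs and fuse above 0.5 N), for 0.1 s.
At the end, for the whole second after the job is handed in: The fuse from the amplifier lies still inside the dish of fuses (centre within 45 mm of the dish's along x, 33 mm along y, below 25 mm), and the tongs stand still in their slot: within 12 mm of its centre, tips on its floor (within 8 mm), tilted under 0.15 rad (x of fuse in the frame of dish_fuses between -0.045 and 0.045 m and y of fuse in the frame of dish_fuses between -0.033 and 0.033 m and z of fuse in the frame of dish_fuses below 0.025 m and z of tongs in the frame of stand_slot between -0.004 and 0.008 m and horizontal distance between tongs and stand_slot below 0.012 m and angle between tongs's own z axis and vertical below 0.15 rad and linear speed of fuse below 0.01 m/s and linear speed of tongs below 0.02 m/s); the robot touches nothing.
It fails at once if the glass of the fuse is crushed: the two tips together press on it with more than 30 N (contact force between tongs and fuse above 30 N).
It fails at once if the fingers touch the fuse (contact force between the fingers and fuse above 0.5 N).
It fails at once if the tongs lean on the chassis or what is in it with more than 20 N (contact force between tongs and chassis above 20 N).
It fails at once if the arm strikes the chassis (contact force between the arm and chassis above 20 N).
It fails at once if the valve, the spray can or the screwdriver is moved by more than 15 mm (distance of any of valve, cleaner_can, driver from where it was at the start of the episode above 0.015 m).
It also fails if it takes over 58 s, if anything falls off the work surface, if the arm or the gripper's body presses on something with over 40 N, if the wrist force passes 120 N, or if a joint passes its speed limit or range.

### The arm

A 6-joint arm with a two-finger parallel gripper is mounted at the origin on the work surface. World frame = base frame: x ahead of the robot, y to its left, z up, the work surface at z = 0. Lengths are in m, angles in degrees, forces in N, time in s.
With the tool pointing down it reaches from about 0.25 to 0.725 m from the base axis. Payload 9.7 kg.
Tool frame: the origin (TCP) lies on the centre line of the jaws, within the pads' length; the fingertips stand bot.nose_length ahead of it and the grasp point (between the pads) lies 11 mm behind it (bot.nose_length is the distance from the TCP to the fingertips, in m); z points along the fingers, y is the line along which they close (so a half turn about z gives the same grasp; the last joint's range is limited). The gripper opens to 85 mm and grips with 20 to 120 N. Pads are 22 mm wide; open, the fingers measure 114 mm over their backs; the gripper's body (76 mm by 85 mm) begins 54 mm behind the grasp point. The pads swing forward as they close: fully open they stand 13 mm farther back than shut.
Start: joints at [-76.433, 4.979, 10.078, 95.1, 0, 90], TCP at [0.129, -0.535, 0.239] pointing down, gripper open.
Joint ranges: [-179.16, 179.16], [-48.56, 103.87], [-65.8, 70.77], [-126.05, 130.52], [-82.76, 87.17], [-180, 180]. Speed limits (degrees/s): [127.2, 127.2, 147.25, 180, 180, 180].

### API

Orientations are given as [roll, pitch, yaw] about the fixed x, y, z axes, in that order (R = Rz(yaw) Ry(pitch) Rx(roll)).
In Python, from workcell import bot gives the robot as it stands. The module is installed in compiled form; this text tells all that it offers.
- The arm moves only by the shell command python3 -m inch 'ROWS' [OPENING] [FORCE]. ROWS is JSON, a list of rows, each a list of 4 numbers: the shift along the world's x, y, z in cm, then the turn about the world's z in degrees. A call has exactly 8 rows; each row is the pose to reach, as a shift and turn from the pose commanded when the call began; what a row does not reach only later rows make up. A row lasts 1/8 s, in which the tool goes at most 62.5 mm and 10.7 degrees, less where a joint would pass 70% of its speed; a pose out of reach is approached as far as the arm can. A call with a gripper value outside its range is refused whole. OPENING is the finger opening in cm, from 0 to 8.54, set as the call begins (- or left out, the last holds). The fingers move at their own pace and stop on an object; FORCE is the grip in N (left out, the last holds). Time passes only in rows, so rows that repeat a pose let the fingers close, or fill a call up. It gives the time, the measured TCP pose, the force, the opening and the grip force at its end, in the units of the state.
- bot.get_obs(): the state, without advancing time (a new reading comes with each control period).
- bot.camera(name): name is "side" or "top" or "wrist"; returns a dict with "img" (400x640x3 uint8, red, green, blue), "fovy" (degrees; the focal length in pixels is half the picture's height over the tangent of half this angle, whatever the lens; pixels are square), "cx", "cy" (the principal point, pixels), "R" (3x3) and "t" (3): a world point X has camera coordinates R X + t; the wrist camera has in their place "mount" (4x4, takes a point from camera to tool coordinates, whose origin is the TCP and whose axes are the flange's). Camera axes: x right, y down, z forward; pixel columns grow to the right and rows downward; lengths in m; the calibration is good to about 2 mm. A picture is of the moment at which its call begins: read the wrist's pose just before it. There is no depth.
- bot.job_done(): hands the job in; it is judged then, once.
Trained networks look in a picture, given as the dict that the camera call returned (one of the last four; its "shot" number tells which), for a name from the list of things; names that differ only in an ending like _2 or _b are one class to them, and where a whole thing is asked for, a point or a joint stands for the part that bears it (a point fixed in the world has none). Each returns a list of dicts, best first, with "score" (0 to 1); they miss things now and then, are a little off and sometimes report something else, mostly with a low value. They report only what shows in the picture. A call takes as long as a camera call. They do not tell look-alikes from the thing itself.
- bot.find_in(thing, picture): "point" ([column, row] in pixels, amid what is visible of it).
- bot.landmark_of(thing, picture): "point" ([column, row] in pixels: a listed point, or the origin of a listed thing).
The state is a dict: "time": time; "q": joint angles; "qd": joint speeds; "joint_efforts": joint torques, N m; "ee_pos": TCP position; "tcp_rot": TCP orientation; "wrist_force": force on the tool from outside, world axes, zero at the start; "torque": the same for the moment, N m; "opening": finger opening in m; "grasp_force": force on a finger pad.
Only numpy, scipy, OpenCV 4.12 (cv2) and the standard library are available. Lean on these libraries where they do the work, as an engineer would, in place of code of your own. Each camera call takes 0.05 s, during which the arm holds its last target. There are 200 camera calls.

## Working session

There is one attempt and no reset: what is moved stays moved. The work goes in short steps, Python scripts to look and compute and a shell command to move; the robot and the scene stay as the last step left them, time stands still between calls to the robot, and variables do not carry over. Pictures are saved under pics/ and viewed, at most 10 in all, crops included, and the job is handed in when it is done.

```bash
mkdir -p pics
cat > h.py <<'E'
from workcell import bot
import numpy as np, cv2
from scipy.spatial.transform import Rotation as Ro
def K(c):
    f=c["img"].shape[0]/2/np.tan(np.radians(c["fovy"])/2); return f
def pose():
    o=bot.get_obs(); return np.array(o["ee_pos"]),o["tcp_rot"]
def ext(c,p=None):
    if "mount" in c:
        pos,r=p; T=np.eye(4); r=np.array(r); T[:3,:3]=r if r.shape==(3,3) else Ro.from_euler('xyz',r,degrees=True).as_matrix(); T[:3,3]=pos
        M=np.linalg.inv(T@np.array(c["mount"])); return M[:3,:3],M[:3,3]
    return np.array(c["R"]),np.array(c["t"])
def ray(c,px,p=None):
    R,t=ext(c,p); f=K(c); d=R.T@np.array([(px[0]-c["cx"])/f,(px[1]-c["cy"])/f,1]); return -R.T@t,d
def atz(c,px,z,p=None):
    o,d=ray(c,px,p); return o+d*(z-o[2])/d[2]
def tri(rays):
    A=0;b=0
    for o,d in rays:
        d=d/np.linalg.norm(d);P=np.eye(3)-np.outer(d,d);A=A+P;b=b+P@o
    X=np.linalg.solve(A,b); return X,[np.linalg.norm(np.cross(X-o,d/np.linalg.norm(d))) for o,d in rays]
def proj(c,X,p=None):
    R,t=ext(c,p); v=R@np.array(X)+t; return K(c)*v[:2]/v[2]+[c["cx"],c["cy"]]
def save(c,n,box=None,s=1):
    im=c["img"][:,:,::-1]
    if box: im=im[box[1]:box[3],box[0]:box[2]]
    cv2.imwrite("pics/"+n,cv2.resize(im,None,fx=s,fy=s,interpolation=cv2.INTER_CUBIC))
E
python3 - <<'E'
from h import *
np.set_printoptions(precision=3,suppress=True)
o=bot.get_obs();print(o["time"],o["ee_pos"],o["tcp_rot"],bot.nose_length)
ims=[]
for n in["side","top","wrist"]:
    p=pose();c=bot.camera(n);ims.append(c);save(c,n+"0.png")
    print(n,c["fovy"],c["cx"],c["cy"],-ext(c,p)[0].T@ext(c,p)[1])
    for th in["tongs","tongs_grip","tongs_bow","fuse","pocket","fuse_holder","chassis","stand","stand_slot","dish_fuses","dish_nuts","dish_washers","valve","cleaner_can","driver"]:
        print(th,[(np.round(d["point"],1).tolist(),round(d["score"],2)) + ((np.round(atz(c,d["point"],0,p)[:2],3).tolist()),) for d in bot.landmark_of(th,c)[:3]])
E
```

```text
0.0 [ 0.129 -0.534  0.239] [-179.923    0.001   13.568] 0.008
side 55.39246448191002 315.87049840026646 203.1878569147933 [0.22  0.506 0.517]
tongs [([388.8, 236.8], 0.56, [0.442, -0.245])]
tongs_grip [([328.1, 170.1], 0.77, [0.751, -0.503])]
tongs_bow [([327.2, 154.7], 0.7, [0.818, -0.618])]
fuse []
pocket [([407.6, 221.0], 0.4, [0.427, -0.34])]
fuse_holder [([255.4, 293.2], 0.63, [0.591, 0.078])]
chassis [([189.4, 339.4], 0.83, [0.615, 0.224])]
stand [([323.4, 215.8], 0.68, [0.622, -0.244]), ([371.6, 373.8], 0.58, [0.328, 0.125])]
stand_slot [([323.3, 213.0], 0.81, [0.63, -0.257])]
dish_fuses [([408.7, 215.2], 0.83, [0.434, -0.37])]
dish_nuts [([387.5, 233.3], 0.76, [0.45, -0.258])]
dish_washers [([378.9, 257.2], 0.8, [0.431, -0.157])]
valve [([360.9, 282.7], 0.72, [0.43, -0.059])]
cleaner_can [([263.2, 205.7], 0.92, [0.786, -0.201])]
driver [([350.3, 187.4], 0.65, [0.635, -0.431]), ([325.6, 214.0], 0.16, [0.622, -0.255])]
top 47.726234329313414 331.3263167695658 198.35103756963798 [ 0.325 -0.09   1.214]
tongs [([389.0, 180.1], 0.65, [0.621, -0.244]), ([393.5, 170.0], 0.52, [0.651,
[... 684 characters left out ...]
.249]), ([267.0, 192.3], 0.28, [0.581, 0.091])]
dish_fuses [([433.9, 254.6], 0.85, [0.419, -0.362]), ([390.6, 180.1], 0.65, [0.622, -0.248])]
dish_nuts [([388.2, 247.4], 0.76, [0.436, -0.24])]
dish_washers [([354.6, 247.3], 0.61, [0.435, -0.15])]
valve [([322.1, 248.6], 0.58, [0.43, -0.063])]
cleaner_can [([373.3, 129.2], 0.9, [0.769, -0.201]), ([453.8, 178.8], 0.62, [0.628, -0.423])]
driver [([457.2, 181.0], 0.75, [0.622, -0.432])]
wrist 62.88734355400256 320.8037337115081 200.38773771377862 [ 0.203 -0.517  0.374]
tongs []
tongs_grip []
tongs_bow []
fuse []
pocket []
fuse_holder []
chassis []
stand []
stand_slot []
dish_fuses []
dish_nuts []
dish_washers []
valve []
cleaner_can []
driver []
```

View pics/top0.png

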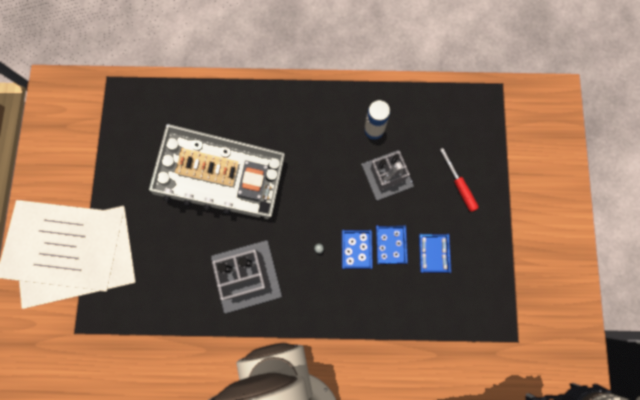

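View pics/side0.png

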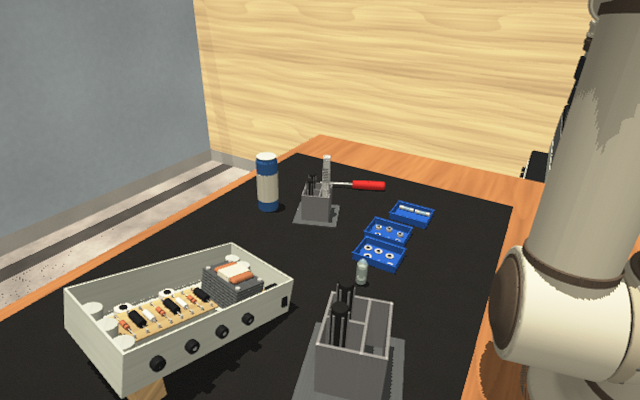

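The top view shows the amplifier at (220,172) with its pocket near (266,192). The smaller stand holds the tongs at (390,175) and the large look-alike stand is at (245,275). The fuse dish is at (435,253), recognised by two rows of fuses along its sides; the nut and washer dishes are at (391,245) and (357,250). The side view agrees: the strip tongs rise from the far stand at (327,165), so that is the small one. I'll move the wrist camera there for the confirming crop.

```bash
python3 -m inch '[[5,3.2,2,0],[10,6.5,4,0],[15,9.8,6,0],[20,13,8,0],[25,16.2,9,0],[30,19.5,10,0],[35,22.8,10,0],[40,26,10,0]]' 8.5 20
python3 - <<'E'
from h import *
np.set_printoptions(precision=3,suppress=True)
p=pose();c=bot.camera("wrist");save(c,"w1.png");print(p,bot.get_obs()["wrist_force"])
for th,z in[("tongs",.005),("tongs_grip",.125),("tongs_bow",.17),("stand",0),("stand_slot",.005)]:
    print(th,[(np.round(d["point"],1).tolist(),round(d["score"],2),atz(c,d["point"],z,p)) for d in bot.landmark_of(th,c)[:3]])
E
```

```text
time: 3.4
ee_pos: [0.5306, -0.2733, 0.3396]
tcp_rot: [180.0, -0.0, 13.6]
wrist_force: [0.5, -0.2, 1.2]
opening: 0.0847
grasp_force: 0.0
(array([ 0.531, -0.273,  0.34 ]), array([179.97 ,  -0.028,  13.576])) [ 3.234  1.262 -1.666]
tongs [([316.9, 83.5], 0.91, array([ 0.623, -0.245,  0.005]))]
tongs_grip [([314.8, 79.9], 0.63, array([ 0.621, -0.245,  0.125]))]
tongs_bow []
stand [([37.0, 219.3], 0.57, array([0.329, 0.13 , 0.   ]))]
stand_slot [([314.8, 85.8], 0.82, array([ 0.619, -0.243,  0.005]))]
```

View pics/w1.png

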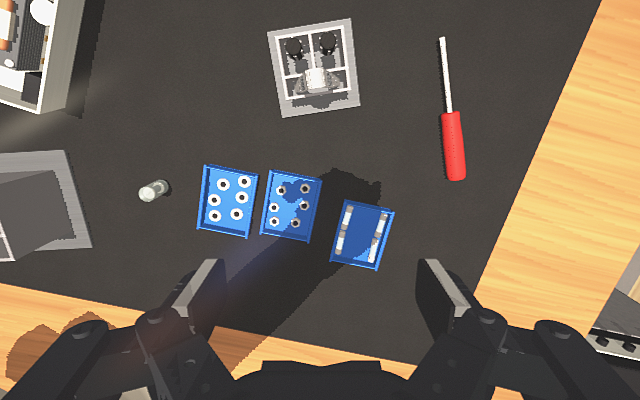

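The stand with tongs is at about (314,70): two black-handled drivers at (294,45) and (328,42), the tongs' bow at (316,76), and its slot runs left to right in the picture. Next is an enlarged crop, with the stand's yaw worked out from its foot corners.

Run:
```python
from h import *
np.set_printoptions(precision=4,suppress=True)
p=pose();c=bot.camera("wrist");save(c,"w1c.png",(255,5,375,125),5)
P=[atz(c,q,0.003,p)[:2] for q in[(268,32),(350,19),(359,105),(283,117)]]
for a,b in[(0,1),(3,2),(3,0),(2,1)]:
    d=P[b]-P[a];print(np.linalg.norm(d),np.degrees(np.arctan2(d[1],d[0])))
print(np.mean(P,0))
P=[atz(c,q,0.0,p)[:2] for q in[(342,200),(394,213),(379,270),(330,261)]]
for a,b in[(0,1),(3,2),(3,0),(2,1)]:
    d=P[b]-P[a];print(np.linalg.norm(d),np.degrees(np.arctan2(d[1],d[0])))
print("dish",np.mean(P,0))
print([(d["point"],d["score"],atz(c,d["point"],0,p)) for d in bot.landmark_of("dish_fuses",c)])
for n in("side","top"):
    cc=bot.camera(n)
    for th in("tongs_bow","tongs_grip"): print(n,th,[(d["point"],d["score"]) for d in bot.landmark_of(th,cc)], proj(cc,[.621,-.245,.165 if th[6]=="b" else .12]))
```

```text
0.10723980971051413 -68.37831366636195
0.10681867625291015 -67.79067395998213
0.10836105464883407 21.93914287981983
0.10726399231466746 21.714435917502627
[ 0.6367 -0.2405]
0.08288512993360855 -91.03683990476623
0.08133868054830935 -87.94495788079563
0.10422719615637595 3.9662588868411603
0.09971969155366482 3.2331449070594496
dish [ 0.4158 -0.367 ]
[([360.8, 228.9], 0.78, array([ 0.4287, -0.3628,  0.    ]))]
side tongs_bow [([326.1, 154.4], 0.59)] [326.4942 157.0985]
side tongs_grip [([329.6, 170.4], 0.61)] [325.7734 174.126 ]
top tongs_bow [([399.6, 168.0], 0.68), ([355.9, 248.5], 0.38)] [398.0517 164.1415]
top tongs_grip [] [395.4451 168.9999]
```

View pics/w1c.png

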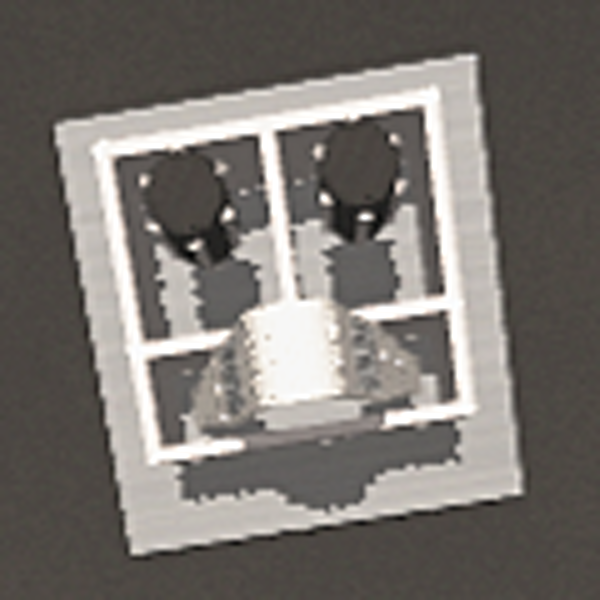

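The crop confirms it: bow at crop (292,350), arms spread left and right along the slot, two driver handles on the far (+x) side, stand yaw about 21.9°. This is the small stand.

Run:
```python
from h import *
np.set_printoptions(precision=4,suppress=True)
p=pose();c=bot.camera("wrist")
print(p[0],atz(c,(313.4,75),.17,p),atz(c,(316.2,81.2),.075,p))
```

```text
[ 0.5286 -0.275   0.3395] [ 0.6203 -0.2461  0.17  ] [ 0.6202 -0.2473  0.075 ]
```

```bash
python3 -m inch '[[4.5,1.4,0,4],[9.1,2.8,0,8.3],[9.1,2.8,-4,8.3],[9.1,2.8,-9,8.3],[9.1,2.8,-12,8.3],[9.1,2.8,-12,8.3],[9.1,2.8,-12,8.3],[9.1,2.8,-12,8.3]]'
python3 - <<'E'
from h import *
np.set_printoptions(precision=4,suppress=True)
p=pose();c=bot.camera("wrist");save(c,"w2.png");print(p)
for th,z in[("tongs_grip",.125),("tongs_bow",.17)]:
    print(th,[(np.round(d["point"],1).tolist(),round(d["score"],2),atz(c,d["point"],z,p)) for d in bot.landmark_of(th,c)[:3]])
print(proj(c,[.6203,-.2461,.17],p))
E
```

```text
time: 5.15
ee_pos: [0.6206, -0.2469, 0.2214]
tcp_rot: [179.9, -0.1, 21.9]
wrist_force: [-0.3, 0.0, 0.5]
opening: 0.085
grasp_force: 0.0
(array([ 0.6206, -0.2469,  0.2214]), array([179.8814,  -0.126 ,  21.8623]))
tongs_grip [([319.4, 203.0], 0.95, array([ 0.6226, -0.245 ,  0.125 ]))]
tongs_bow [([316.6, 228.5], 0.8, array([ 0.6201, -0.2444,  0.17  ])), ([318.1, 170.1], 0.3, array([ 0.6542, -0.2318,  0.17  ]))]
[319.3685 229.2205]
```

View pics/w2.png

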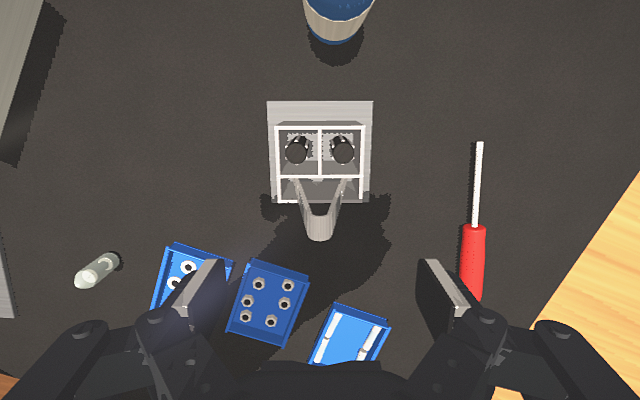

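Bow at (319,230) matches the prediction of (319,229), and the jaws are centred and square. Going down to close.

```bash
python3 -m inch '[[0,0,-3,0],[0,0,-6,0],[0,0,-9,0],[0,0,-10.7,0],[0,0,-10.7,0],[0,0,-10.7,0],[0,0,-10.7,0],[0,0,-10.7,0]]'
python3 -m inch '[[0,0,0,0],[0,0,0,0],[0,0,0,0],[0,0,0,0],[0,0,0,0],[0,0,0,0],[0,0,0,0],[0,0,0,0]]' 1.9 25
```

```text
time: 6.3
ee_pos: [0.6204, -0.2468, 0.1131]
tcp_rot: [180.0, -0.1, 21.9]
wrist_force: [0.3, 0.7, -0.3]
opening: 0.0851
grasp_force: 0.0
time: 7.3
ee_pos: [0.6206, -0.2469, 0.1137]
tcp_rot: [179.9, -0.1, 21.9]
wrist_force: [-0.4, -0.4, 5.6]
opening: 0.0195
grasp_force: 8.1
```

```bash
python3 -m inch '[[0,0,3,0],[0,0,8,0],[0,0,13,0],[-1,5,17,-6],[-3,10,19,-14],[-5,16,19,-22],[-7,21,19,-30],[-9,27,19,-36]]'
python3 -m inch '[[-2,5,0,0],[-3,9,0,0],[-3,9,0,0],[-3,9,0,0],[-3,9,0,0],[-3,9,0,0],[-3,9,0,0],[-3,9,0,0]]'
python3 - <<'E'
from h import *
np.set_printoptions(precision=4,suppress=True)
p=pose();c=bot.camera("wrist");save(c,"w3.png");print(p)
for th,z in[("tongs_grip",0),("tongs",0),("fuse",.016),("fuse_holder",.008),("pocket",.008),("chassis",0)]:
    print(th,[(np.round(d["point"],1).tolist(),round(d["score"],2),atz(c,d["point"],z,p)) for d in bot.landmark_of(th,c)[:3]])
E
```

```text
time: 8.3
ee_pos: [0.5236, -0.0608, 0.3025]
tcp_rot: [-177.0, 0.1, -8.1]
wrist_force: [0.5, -0.1, -0.9]
opening: 0.0191
grasp_force: 6.8
time: 9.3
ee_pos: [0.4905, -0.0183, 0.3023]
tcp_rot: [-175.2, 0.2, -4.8]
wrist_force: [0.0, 0.0, -0.7]
opening: 0.0193
grasp_force: 6.8
(array([ 0.4905, -0.0183,  0.3023]), array([-175.1545,    0.2088,   -4.8178]))
tongs_grip [([318.3, 284.7], 0.85, array([0.2974, 0.0281, 0.    ]))]
tongs [([320.3, 197.5], 0.75, array([0.436 , 0.0132, 0.    ]))]
fuse [([250.5, 92.3], 0.71, array([0.5823, 0.087 , 0.016 ]))]
fuse_holder [([248.8, 93.0], 0.86, array([0.582 , 0.0916, 0.008 ]))]
pocket [([247.2, 91.9], 0.78, array([0.5835, 0.0935, 0.008 ]))]
chassis [([146.2, 73.0], 0.62, array([0.6185, 0.2267, 0.    ]))]
```

View pics/w3.png

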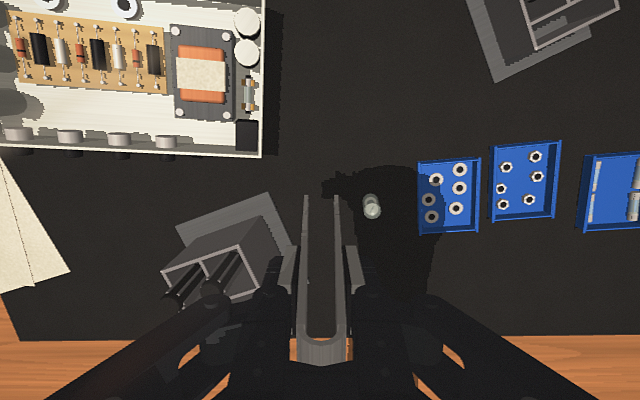

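The chassis pocket shows at (249,93): the fuse's steel caps and brass clips lie between the transformer (202,75) and the end wall (263,80). The tongs are held, their gap running from (306,195) to (337,195). The arm stopped short and slightly tilted, so I'm checking the joints.

```bash
python3 - <<'E'
from h import *
np.set_printoptions(precision=3,suppress=True)
o=bot.get_obs();print(np.array(o["q"]),np.array(o["qd"]),o["ee_pos"],o["tcp_rot"],o["torque"])
E
python3 -m inch '[[0,0,0,0],[0,0,0,0],[0,0,0,0],[0,0,0,0],[0,0,0,0],[0,0,0,0],[0,0,0,0],[0,0,0,0]]'
python3 - <<'E'
from h import *
print(bot.get_obs()["q"])
E
```

```text
[ -4.864  -1.148  10.789 102.141   4.847 179.945] [-0.054 -0.016  0.02   0.025 -0.073  0.187] [ 0.49  -0.018  0.302] [-175.152    0.199   -4.809] [-0.1    0.02  -0.026]
time: 10.65
ee_pos: [0.4904, -0.0182, 0.3023]
tcp_rot: [-175.2, 0.2, -4.8]
wrist_force: [0.8, -0.1, -1.5]
opening: 0.0192
grasp_force: 6.8
[ -4.86341681  -1.14687996  10.7901012  102.14096164   4.8472249
 179.94572437]
```

Joint 6 sits at its 180° limit, because the asked yaw was out of reach at this azimuth. I'll unwind it and see which reference pose the controller keeps.

```bash
python3 -m inch '[[0,0,0,10],[0,0,0,20],[0,0,0,30],[0,0,0,30],[0,0,0,30],[0,0,0,30],[0,0,0,30],[0,0,0,30]]'
python3 - <<'E'
from h import *
np.set_printoptions(precision=3,suppress=True)
print(np.array(bot.get_obs()["q"]))
p=pose();c=bot.camera("wrist");np.savez("w4.npz",img=c["img"],p0=p[0],p1=p[1]);save(c,"w4.png")
# chassis corners from w3 (rim)
import json
for th,z in[("fuse",.016),("fuse_holder",.008),("pocket",.008),("chassis",0)]:
    print(th,[(np.round(d["point"],1).tolist(),round(d["score"],2),atz(c,d["point"],z,p)) for d in bot.landmark_of(th,c)[:3]])
E
```

```text
time: 11.65
ee_pos: [0.4904, -0.0183, 0.3024]
tcp_rot: [-175.2, 0.2, 25.2]
wrist_force: [-0.7, -0.1, -0.6]
opening: 0.0194
grasp_force: 6.8
[ -4.454   1.229  13.158 104.496   4.112 150.305]
fuse [([531.4, 299.6], 0.63, array([ 0.43 , -0.347,  0.016])), ([290.6, 53.3], 0.5, array([0.58 , 0.091, 0.016]))]
fuse_holder [([293.0, 54.1], 0.82, array([0.58 , 0.089, 0.008]))]
pocket [([290.9, 52.7], 0.8, array([0.581, 0.092, 0.008]))]
chassis []
```

The move kept the lean as its reference pose: roll is still -175.2 at yaw 25. The pocket leans 14.3° and vertical tongs would foul the transformer core's top edge by about 4 mm, so a leaning tool is what's needed. I need it leaning the other way at yaw ≈166, where joint 6 has room. I'll get it by turning the jaw line radial (yaw 90) and stretching past the reach.

```bash
python3 -m inch '[[3,0,0,10],[6,0,0,20],[10,0,0,30],[14,0,0,40],[18,0,0,50],[23,0,0,60],[28,0,0,65],[34,0,0,65]]'
python3 - <<'E'
from h import *
np.set_printoptions(precision=3,suppress=True)
print(np.array(bot.get_obs()["q"]))
E
```

```text
time: 12.9
ee_pos: [0.693, -0.0155, 0.3223]
tcp_rot: [-175.3, 0.2, 90.3]
wrist_force: [0.8, 0.4, -0.9]
opening: 0.0191
grasp_force: 6.8
[ -1.152  42.892  70.756 122.565  -0.322  88.549]
```

View pics/w4.png

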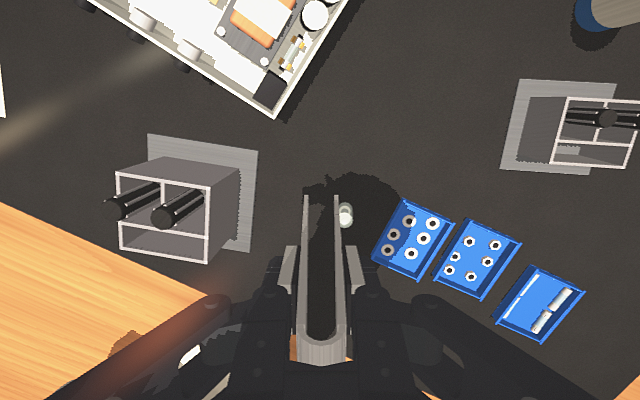

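The view shows the pocket at (293,54), with fuse and clips visible, and the tongs still gripped; joint 3 limited the stretch. Pushing on outward.

```bash
python3 -m inch '[[6,0,0,0],[12,0,0,0],[18,0,0,0],[24,0,0,0],[30,0,0,0],[30,0,0,0],[30,0,0,0],[30,0,0,0]]'
python3 - <<'E'
from h import *
np.set_printoptions(precision=3,suppress=True)
print(np.array(bot.get_obs()["q"]))
E
```

```text
time: 13.9
ee_pos: [0.7903, -0.0134, 0.2181]
tcp_rot: [-178.8, 0.3, 90.2]
wrist_force: [0.2, -0.5, -0.7]
opening: 0.019
grasp_force: 6.8
[ -0.865  50.578  70.719 111.328  -0.298  88.943]
```

```bash
python3 -m inch '[[6,0,2,0],[12,0,4,0],[18,0,6,0],[24,0,8,0],[30,0,10,0],[36,0,12,0],[42,0,14,0],[48,0,16,0]]'
python3 - <<'E'
from h import *
np.set_printoptions(precision=3,suppress=True)
print(np.array(bot.get_obs()["q"]))
E
```

```text
time: 14.9
ee_pos: [0.8387, -0.0108, 0.181]
tcp_rot: [177.5, 0.3, 90.2]
wrist_force: [0.4, 0.4, -0.5]
opening: 0.0192
grasp_force: 6.8
[ -0.64   53.221  70.71  104.993  -0.297  89.15 ]
```

```bash
python3 -m inch '[[5,0,4,0],[10,0,8,0],[15,0,12,0],[20,0,16,0],[25,0,20,0],[30,0,24,0],[35,0,28,0],[40,0,32,0]]'
python3 - <<'E'
from h import *
np.set_printoptions(precision=3,suppress=True)
print(np.array(bot.get_obs()["q"]))
E
```

```text
time: 15.9
ee_pos: [0.8405, -0.0089, 0.2275]
tcp_rot: [173.8, 0.4, 90.2]
wrist_force: [-0.2, -0.2, -1.5]
opening: 0.0192
grasp_force: 6.8
[ -0.506  50.069  70.708 104.428  -0.307  89.265]
```

```bash
python3 -m inch '[[5,0,3,0],[10,0,6,0],[15,0,9,0],[20,0,12,0],[25,0,15,0],[30,0,18,0],[35,0,21,0],[40,0,24,0]]'
python3 -m inch '[[5,0,3,0],[10,0,6,0],[15,0,9,0],[20,0,12,0],[25,0,15,0],[30,0,18,0],[35,0,21,0],[40,0,24,0]]'
python3 - <<'E'
from h import *
np.set_printoptions(precision=3,suppress=True)
print(np.array(bot.get_obs()["q"]))
E
```

```text
time: 16.9
ee_pos: [0.8655, -0.0076, 0.2362]
tcp_rot: [170.0, 0.4, 90.2]
wrist_force: [-0.2, -0.5, 0.3]
opening: 0.0188
grasp_force: 6.8
time: 17.9
ee_pos: [0.892, -0.0066, 0.245]
tcp_rot: [166.0, 0.5, 90.2]
wrist_force: [0.2, -0.4, -1.2]
opening: 0.0194
grasp_force: 6.8
[-0.316 49.523 70.708 97.21  -0.34  89.406]
```

The tool now leans 14.0°. Next I'll compute the chassis yaw and where to hover over the pocket.

Run:
```python
from h import *
np.set_printoptions(precision=4,suppress=True)
c=bot.camera("wrist"); p3=([.4905,-.0183,.3023],[-175.15,.209,-4.818])
p4=([.4904,-.0183,.3024],[-175.2,.2,25.2])
def yaw(P,Q): d=Q-P; return P[:2],Q[:2],np.degrees(np.arctan2(d[1],d[0])),np.linalg.norm(d)
print("w3 end rim",yaw(atz(c,(261,156),.064,p3),atz(c,(263,2),.064,p3)))
print("w4 end rim",yaw(atz(c,(277,118),.064,p4),atz(c,(358,0),.064,p4)))
t=bot.camera("top")
print("top",yaw(atz(t,(275,216),.064),atz(t,(285,152),.064)))
print("top long",yaw(atz(t,(275,216),.064),atz(t,(150,189),.064+.3*.247)))
# fuse caps in w4, w3
for q in[(288,68),(301,36)]: print(atz(c,q,.016,p4))
for q in[(247,75),(250,108)]: print(atz(c,q,.016,p3))
for th in("fuse","fuse_holder"): print(th,[(d["point"],d["score"],atz(t,d["point"],.016)) for d in bot.landmark_of(th,t)])
```

```text
w3 end rim (array([0.5096, 0.0703]), array([0.6659, 0.0461]), np.float64(-8.800362354133796), np.float64(0.15814613949398454))
w4 end rim (array([0.5106, 0.0674]), array([0.6509, 0.0379]), np.float64(-11.88838123448444), np.float64(0.14341747310245653))
top (array([0.5055, 0.0583]), array([0.6774, 0.0391]), np.float64(-6.3826755683954435), np.float64(0.172967894900895))
top long (array([0.5055, 0.0583]), array([0.555 , 0.3562]), np.float64(80.57500059380118), np.float64(0.31091952507187487))
[0.5635 0.0863 0.016 ]
[0.602  0.0861 0.016 ]
[0.6028 0.0875 0.016 ]
[0.5639 0.0896 0.016 ]
fuse []
fuse_holder []
```

```bash
python3 -m inch '[[-5,1,0,10],[-10,2,0,20],[-15,3,0,30],[-20,4,0,40],[-25,5,0,50],[-30,5,0,60],[-32,5,0,70],[-32,5,0,76]]'
```

```text
time: 19.1
ee_pos: [0.5706, 0.0434, 0.2468]
tcp_rot: [166.0, 0.6, 166.5]
wrist_force: [1.4, 0.5, -1.3]
opening: 0.0191
grasp_force: 6.8
```

Run:
```python
from h import *
np.set_printoptions(precision=4,suppress=True)
p=pose();c=bot.camera("wrist");save(c,"w5.png",(160,0,480,300),2.5);print(p)
np.savez("w5.npz",img=c["img"],p0=p[0],p1=p[1],mount=c["mount"])
for th in("fuse","fuse_holder","pocket","tongs","tongs_grip"): print(th,[(np.round(d["point"],1),round(d["score"],2),atz(c,d["point"],.016 if th=="fuse" else .008,p)) for d in bot.landmark_of(th,c)])
```

```text
(array([0.5706, 0.0434, 0.2468]), array([165.9856,   0.6205, 166.5096]))
fuse [(array([317.4, 166.2]), 0.63, array([0.5843, 0.0956, 0.016 ]))]
fuse_holder [(array([314.7, 164.7]), 0.94, array([0.5838, 0.0944, 0.008 ]))]
pocket []
tongs [(array([320.5, 198.9]), 0.78, array([0.6269, 0.0914, 0.008 ]))]
tongs_grip [(array([321.2, 285.7]), 0.72, array([0.7454, 0.0642, 0.008 ])), (array([323.8, 367.9]), 0.2, array([0.8816, 0.036 , 0.008 ]))]
```

View pics/w5.png

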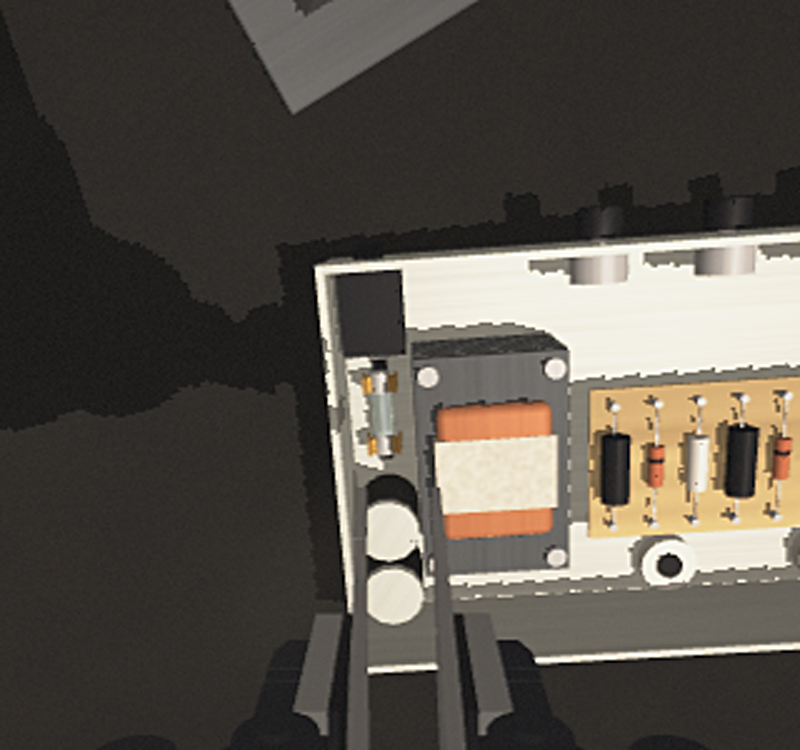

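The view runs down the pocket: fuse with clips at crop (384,412), capacitor top at (393,530), switch at (368,312), transformer edge at x≈415, end wall at x≈330. Walls and fuse slope about 4.5° in the picture, so the tool needs a +4.5° turn. Triangulating the fuse and the tips now.

```bash
cat > fz.py <<'E'
from h import *
np.set_printoptions(precision=4,suppress=True)
c=bot.camera("wrist")
P=[([.4905,-.0183,.3023],[-175.15,.209,-4.818]),([.4904,-.0183,.3024],[-175.2,.2,25.2]),([.5706,.0434,.2468],[165.986,.62,166.51])]
px=[(248.7,91.7),(294.3,52.8),(313.8,164.8)]
X,e=tri([ray(c,q,p) for q,p in zip(px,P)]);print("fuse",X,e)
# tips in tool frame at image
T=lambda v,p: np.array(p[0])+Ro.from_euler('xyz',p[1],degrees=True).as_matrix()@np.array(v)
for z in(.105,.109,.113): print(z,proj(c,T([0,-.012,z],P[0]),P[0]),proj(c,T([0,.012,z],P[0]),P[0]))
for yaw in(171,):
    r=[166,.6,yaw]; R=Ro.from_euler('xyz',r,degrees=True).as_matrix()
    print("tool axes",R.T)
    print("TCP with tip 5mm below fuse", X-R@np.array([0,0,.104]), "hover +60mm",X-R@np.array([0,0,.164]))
E
python3 fz.py
```

```text
fuse [0.5825 0.0898 0.0106] [np.float64(0.0003282430786002865), np.float64(0.00316694280532655), np.float64(0.0031443693602558513)]
0.105 [304.7916 201.8769] [336.0525 201.8627]
0.109 [305.0247 200.329 ] [335.8172 200.3151]
0.113 [305.2508 198.8267] [335.5888 198.8132]
tool axes [[-0.9876  0.1564 -0.0105]
 [ 0.1493  0.9587  0.2419]
 [ 0.0479  0.2374 -0.9702]]
TCP with tip 5mm below fuse [0.5775 0.0651 0.1115] hover +60mm [0.5746 0.0508 0.1697]
```

```bash
python3 -m inch '[[0.1,0.2,-1,2],[0.2,0.4,-2.5,4.5],[0.4,0.7,-4.5,4.5],[0.5,0.9,-6.3,4.5],[0.5,0.9,-6.3,4.5],[0.5,0.9,-6.3,4.5],[0.5,0.9,-6.3,4.5],[0.5,0.9,-6.3,4.5]]' 1.7 25
python3 - <<'E'
from h import *
np.set_printoptions(precision=4,suppress=True)
p=pose();c=bot.camera("wrist");save(c,"w6.png",(240,90,400,230),5);print(p)
for th in("fuse","fuse_holder","pocket","tongs"): print(th,[(np.round(d["point"],1),round(d["score"],2),atz(c,d["point"],.015 if th=="fuse" else .007,p)) for d in bot.landmark_of(th,c)])
R=Ro.from_euler('xyz',p[1],degrees=True).as_matrix()
for z in(.109,.169,.174): print(z,[proj(c,p[0]+R@np.array([0,y,z]),p) for y in(-.008,0,.008)])
E
```

```text
time: 20.45
ee_pos: [0.5772, 0.0524, 0.1828]
tcp_rot: [166.0, 0.5, 170.7]
wrist_force: [1.2, 0.5, -0.9]
opening: 0.017
grasp_force: 7.4
(array([0.5772, 0.0524, 0.1828]), array([166.0153,   0.5335, 170.6719]))
fuse [(array([316.6, 177.8]), 0.86, array([0.5819, 0.0901, 0.015 ]))]
fuse_holder [(array([315.9, 174.5]), 0.83, array([0.5808, 0.0915, 0.007 ]))]
pocket [(array([313.6, 171.6]), 0.57, array([0.5774, 0.0897, 0.007 ]))]
tongs [(array([318. , 197.8]), 0.64, array([0.605 , 0.0897, 0.007 ]))]
0.109 [array([310.1763, 200.2896]), array([320.4408, 200.2853]), array([330.7045, 200.2809])]
0.169 [array([312.043 , 181.6157]), array([320.4241, 181.6128]), array([328.8047, 181.6098])]
0.174 [array([312.1681, 180.3642]), array([320.423 , 180.3614]), array([328.6774, 180.3585])]
```

View pics/w6.png

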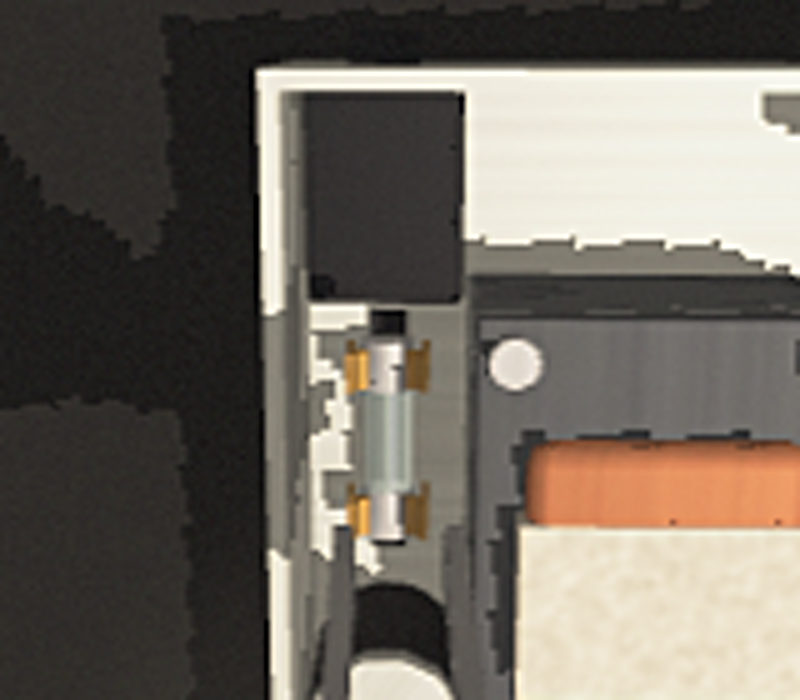

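Tips at crop (341,527) and (453,527), fuse centre at (388,442): the tips need about 1.8 mm to the left and 2 mm up the picture, with yaw good. I'll correct that, then go 55 mm down the axis.

```bash
python3 -m inch '[[-0.23,-0.14,-0.04,0],[-0.18,0.12,-1.1,0],[-0.12,0.39,-2.2,0],[-0.07,0.65,-3.3,0],[-0.02,0.9,-4.3,0],[0.03,1.17,-5.38,0],[0.03,1.17,-5.38,0],[0.03,1.17,-5.38,0]]'
python3 - <<'E'
from h import *
np.set_printoptions(precision=4,suppress=True)
p=pose();c=bot.camera("wrist");save(c,"w7.png",(250,110,390,230),5);o=bot.get_obs();print(p,o["wrist_force"],o["torque"])
for th in("fuse","fuse_holder","pocket","tongs"): print(th,[(np.round(d["point"],1),round(d["score"],2)) for d in bot.landmark_of(th,c)])
R=Ro.from_euler('xyz',p[1],degrees=True).as_matrix()
for z in(.109,.117): print(z,[proj(c,p[0]+R@np.array([0,y,z]),p) for y in(-.008,0,.008)])
E
```

```text
time: 21.7
ee_pos: [0.5774, 0.0641, 0.1286]
tcp_rot: [166.0, 0.5, 170.7]
wrist_force: [0.5, -0.2, -0.6]
opening: 0.0171
grasp_force: 7.4
(array([0.5774, 0.0641, 0.1286]), array([166.0205,   0.4966, 170.6755])) [ 0.7044  0.2338 -0.6571] [-0.3052  0.035   0.0058]
fuse [(array([322.3, 195.7]), 0.85), (array([316.7, 194.3]), 0.73)]
fuse_holder [(array([318.2, 191.4]), 0.94)]
pocket [(array([317.9, 193. ]), 0.56)]
tongs [(array([317.3, 195.2]), 0.86)]
0.109 [array([310.1762, 200.2894]), array([320.4407, 200.2851]), array([330.7044, 200.2808])]
0.117 [array([310.4722, 197.3288]), array([320.4381, 197.3247]), array([330.4032, 197.3206])]
```

View pics/w7.png

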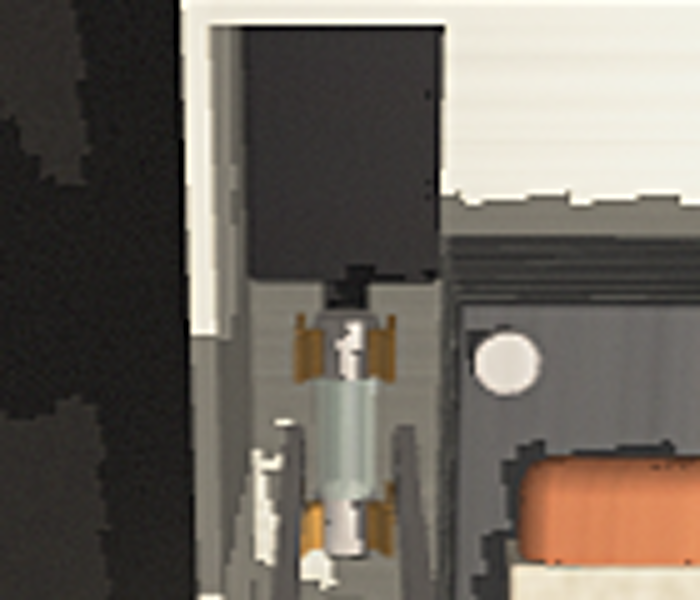

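The tips straddle the fuse evenly: left inner edge at 303, right at 393, fuse centre at 348, and they reach mid-glass. Last 13 mm down.

```bash
python3 -m inch '[[0.02,0.08,-0.32,0],[0.03,0.16,-0.64,0],[0.05,0.24,-0.97,0],[0.06,0.31,-1.26,0],[0.06,0.31,-1.26,0],[0.06,0.31,-1.26,0],[0.06,0.31,-1.26,0],[0.06,0.31,-1.26,0]]'
```

```text
time: 22.95
ee_pos: [0.5783, 0.067, 0.1165]
tcp_rot: [166.0, 0.6, 170.7]
wrist_force: [0.2, -3.0, 5.4]
opening: 0.0169
grasp_force: 6.0
```

Light floor contact (6 N). Backing off 3 mm, then squeezing gently in stages.

```bash
python3 -m inch '[[-0.01,-0.07,0.29,0],[-0.01,-0.07,0.29,0],[-0.01,-0.07,0.29,0],[-0.01,-0.07,0.29,0],[-0.01,-0.07,0.29,0],[-0.01,-0.07,0.29,0],[-0.01,-0.07,0.29,0],[-0.01,-0.07,0.29,0]]'
python3 -m inch '[[0,0,0,0],[0,0,0,0],[0,0,0,0],[0,0,0,0],[0,0,0,0],[0,0,0,0],[0,0,0,0],[0,0,0,0]]' 1.2 35
```

```text
time: 23.95
ee_pos: [0.5778, 0.0665, 0.1186]
tcp_rot: [166.0, 0.5, 170.7]
wrist_force: [0.7, 0.5, -1.5]
opening: 0.0174
grasp_force: 7.1
time: 24.95
ee_pos: [0.5778, 0.0665, 0.1186]
tcp_rot: [166.0, 0.5, 170.7]
wrist_force: [-0.0, -0.6, -1.0]
opening: 0.0151
grasp_force: 36.8
```

It stopped at 15.1 mm, so it's on the fuse. Raising the squeeze to 65 N, about 8–9 N a tip, then drawing straight up the axis.

```bash
python3 -m inch '[[0,0,0,0],[0,0,0,0],[0,0,0,0],[-0.01,-0.07,0.29,0],[-0.03,-0.14,0.58,0],[-0.05,-0.24,0.97,0],[-0.07,-0.36,1.46,0],[-0.1,-0.48,1.94,0]]' 1.2 65
```

```text
time: 25.95
ee_pos: [0.5769, 0.0618, 0.1387]
tcp_rot: [166.0, 0.5, 170.7]
wrist_force: [0.1, 0.2, 0.1]
opening: 0.0146
grasp_force: 64.0
```

```bash
python3 -m inch '[[-0.05,-0.24,0.97,0],[-0.1,-0.48,1.94,0],[-0.15,-0.71,2.91,0],[-0.2,-0.95,3.88,0],[-0.25,-1.19,4.85,0],[-0.3,-1.42,5.82,0],[-0.33,-1.6,6.8,0],[-0.33,-1.6,6.8,0]]'
python3 - <<'E'
from h import *
np.set_printoptions(precision=4,suppress=True)
p=pose();c=bot.camera("wrist");save(c,"w8.png")
for th in("fuse","fuse_holder","tongs"): print(th,[(np.round(d["point"],1),round(d["score"],2)) for d in bot.landmark_of(th,c)])
R=Ro.from_euler('xyz',p[1],degrees=True).as_matrix()
im=c["img"].astype(int)
print(im[180:202:2,302:342:3].mean(2).astype(int))
top=bot.camera("top");print([(np.round(d["point"],1),round(d["score"],2)) for d in bot.landmark_of("fuse",top)],proj(top,p[0]+R@np.array([0,0,.104])))
E
```

```text
time: 26.95
ee_pos: [0.5738, 0.0456, 0.207]
tcp_rot: [166.0, 0.5, 170.7]
wrist_force: [-0.2, -0.1, -1.4]
opening: 0.0145
grasp_force: 64.0
fuse [(array([321.3, 200.9]), 0.73), (array([318.8, 170.5]), 0.37)]
fuse_holder [(array([318.3, 169.6]), 0.71)]
tongs [(array([322.6, 198.9]), 0.84)]
[[ 83 228 101  93 154  98 104 230 170 120 127  82 104 106]
 [116 236 122  85 166 102 105 195 167 126 133  82 104 104]
 [115 230 117  93 116 102 104 191 169 125 133  82 105 103]
 [ 82 218 125 132 109 106 105 192 168 120 129  77 106  53]
 [ 81 217 225 170 126 105 105  87 167 122 114  85 110  53]
 [ 79 222 227 207 136 139 175 192 174 123 121  86 110  52]
 [111 216 220 202 202 126 166 202 175 123 119  88  48  51]
 [115 224 231 139 101 170 178 204 179  92 123  87  76  49]
 [117 118 105  83  76 178 174 203 180  88 120  88  74  48]
 [116 114 123  89  61 178 174 202 183  91 120  90  74  49]
 [125 114 123  88  63 165 171 204 181  90 110  91 112  49]]
[] [269.4474 184.4868]
```

The fuse is in the tongs: the network puts it at (321,201), right at the tips. Now the dish position.

```bash
python3 - <<'E'
from h import *
np.set_printoptions(precision=4,suppress=True)
c=bot.camera("wrist");p=([.5286,-.275,.3395],[179.97,-.028,13.576])
C=[atz(c,q,0.02,p)[:2] for q in[(342,200),(394,213),(379,270),(330,261)]]
print("rim centre w1",np.mean(C,0),[np.linalg.norm(C[i]-C[i-1]) for i in range(4)])
d=C[0]-C[3]+C[1]-C[2];print("yaw",np.degrees(np.arctan2(d[1],d[0])))
rs=[ray(c,(360.8,228.9),p)]
for n in("side","top"):
    k=bot.camera(n);L=bot.landmark_of("dish_fuses",k)
    for l in L[:2]: print(n,l["point"],l["score"],atz(k,l["point"],0))
    F=bot.find_in("dish_fuses",k)
    for l in F[:1]: print("find",l["point"],atz(k,l["point"],.01))
E
python3 -m inch '[[-1,-4,3,0],[-2,-9,3,0],[-3,-14,3,0],[-5,-20,3,0],[-7,-26,3,3],[-9,-32,3,6],[-11,-37,2,9],[-13,-41,1,12.8]]'
```

```text
rim centre w1 [ 0.4234 -0.3637] [np.float64(0.09987428710218307), np.float64(0.07950015994391502), np.float64(0.09560035756248739), np.float64(0.07801264023107066)]
yaw 3.6381563758226454
side [409.2, 219.5] 0.62 [ 0.4256 -0.3495  0.    ]
find [406.3, 217.2] [ 0.4316 -0.3398  0.01  ]
top [432.9, 254.0] 0.56 [ 0.4204 -0.3598  0.    ]
find [433.8, 254.4] [ 0.4186 -0.3599  0.01  ]
time: 28.6
ee_pos: [0.4425, -0.3665, 0.2155]
tcp_rot: [166.0, 0.5, -176.5]
wrist_force: [0.3, -0.0, -0.7]
opening: 0.0144
grasp_force: 64.0
```

Run:
```python
from h import *
np.set_printoptions(precision=4,suppress=True)
p=pose();c=bot.camera("wrist");save(c,"w9.png");print(p)
for l in bot.landmark_of("dish_fuses",c)[:2]: print(l["point"],l["score"],atz(c,l["point"],0,p))
for l in bot.find_in("dish_fuses",c)[:2]: print("find",l["point"],l["score"],atz(c,l["point"],.01,p))
for l in bot.landmark_of("fuse",c)[:4]: print("fuse",l["point"],l["score"],atz(c,l["point"],.0075,p))
# blue pixels -> rim bounding
im=c["img"].astype(int);m=((im[:,:,2]>im[:,:,0]+50)&(im[:,:,2]>90)).astype(np.uint8)
n,lab,st,ce=cv2.connectedComponentsWithStats(m)
for i in range(1,n):
    if st[i,4]>300:
        pts=np.argwhere(lab==i)[:,::-1].astype(np.float32);r=cv2.minAreaRect(pts);b=cv2.boxPoints(r)
        Q=np.array([atz(c,q,.02,p)[:2] for q in b]);print(st[i],r[2],Q.mean(0),np.linalg.norm(Q[0]-Q[1]),np.linalg.norm(Q[1]-Q[2]))
        for a in(0,1): d=Q[a+1]-Q[a];print(np.degrees(np.arctan2(d[1],d[0])))
```

```text
(array([ 0.4425, -0.3665,  0.2155]), array([ 166.0308,    0.4878, -176.4737]))
[373.6, 172.3] 0.65 [ 0.4432 -0.249   0.    ]
[280.5, 154.8] 0.59 [ 0.4251 -0.3576  0.    ]
find [279.2, 152.2] 0.94 [ 0.4208 -0.3604  0.01  ]
find [446.8, 164.3] 0.26 [ 0.4306 -0.161   0.01  ]
fuse [320.9, 199.4] 0.69 [ 0.473  -0.3122  0.0075]
[ 240  105   80  103 5915] 90.0 [ 0.4254 -0.36  ] 0.07559120498609762 0.1060260694799331
93.27189311796768
3.551126442812342
[ 416  122   78   88 4423] 7.594642639160156 [ 0.4332 -0.1571] 0.10548121935110814 0.08738824664601336
-178.8235742697968
86.36769818223306
[ 344  133   76   91 5073] 3.012787342071533 [ 0.4475 -0.2465] 0.1029522042349706 0.08150383243572956
-178.02277635654198
89.49719625950002
```

```bash
python3 -m inch '[[-0.8,-0.9,-1.5,0],[-1.65,-1.8,-3.5,0],[-1.65,-1.8,-5.5,0],[-1.65,-1.8,-7.5,0],[-1.65,-1.8,-9,0],[-1.65,-1.8,-9.6,0],[-1.65,-1.8,-10,0],[-1.65,-1.8,-10,0]]'
```

```text
time: 29.8
ee_pos: [0.4271, -0.3823, 0.1163]
tcp_rot: [166.0, 0.5, -176.5]
wrist_force: [0.5, -1.0, -1.7]
opening: 0.0143
grasp_force: 64.1
```

```bash
python3 -m inch '[[0,0,-0.1,0],[0,0,-0.2,0],[0,0,-0.3,0],[0,0,-0.4,0],[0,0,-0.45,0],[0,0,-0.5,0],[0,0,-0.5,0],[0,0,-0.5,0]]'
```

```text
time: 30.8
ee_pos: [0.427, -0.3823, 0.111]
tcp_rot: [166.0, 0.5, -176.5]
wrist_force: [0.5, -0.6, -0.7]
opening: 0.0148
grasp_force: 64.1
```

```bash
python3 -m inch '[[0,0,-0.1,0],[0,0,-0.15,0],[0,0,-0.15,0],[0,0,-0.15,0],[0,0,-0.15,0],[0,0,-0.15,0],[0,0,-0.15,0],[0,0,-0.15,0]]'
python3 -m inch '[[0,0,0,0],[0,0,0,0],[0,0,0,0],[0.01,-0.12,0.5,0],[0.02,-0.36,1.5,0],[0.04,-0.72,3,0],[0.07,-1.2,5,0],[0.12,-1.8,7.5,0]]' 1.8 25
python3 - <<'E'
from h import *
np.set_printoptions(precision=4,suppress=True)
p=pose();c=bot.camera("wrist");save(c,"w10.png");print(p)
for l in bot.landmark_of("fuse",c)[:4]: print("fuse",l["point"],l["score"],atz(c,l["point"],.0075,p))
R=Ro.from_euler('xyz',p[1],degrees=True).as_matrix()
print(proj(c,[.4245,-.3595,.0075],p), proj(c,p[0]+R@np.array([0,0,.104]),p))
E
```

```text
time: 31.8
ee_pos: [0.427, -0.3823, 0.1095]
tcp_rot: [166.0, 0.5, -176.5]
wrist_force: [-0.5, 0.7, -1.3]
opening: 0.0147
grasp_force: 64.1
time: 32.8
ee_pos: [0.4281, -0.4006, 0.186]
tcp_rot: [166.0, 0.5, -176.5]
wrist_force: [0.8, -0.6, -0.5]
opening: 0.0178
grasp_force: 6.9
(array([ 0.4281, -0.4006,  0.186 ]), array([ 166.0399,    0.4884, -176.5236]))
fuse [320.7, 175.0] 0.69 [ 0.424  -0.3561  0.0075]
[317.383  175.4556] [320.5082 202.1362]
```

The fuse now lies at (0.424, -0.356), inside the dish and off the tips. Carrying the tongs to the stand.

```bash
python3 -m inch '[[3,1,2.5,3],[7,3,2.5,6],[11,6,2.5,10],[15,9,2.5,14],[18,11,2.5,18],[20.15,12.9,2.5,18.4],[20.15,12.9,2.5,18.4],[20.15,12.9,2.5,18.4]]'
python3 - <<'E'
from h import *
np.set_printoptions(precision=4,suppress=True)
p=pose();c=bot.camera("wrist");save(c,"w11.png");print(p)
R=Ro.from_euler('xyz',p[1],degrees=True).as_matrix()
O=p[0]+R@np.array([0,0,.109]);print("origin",O,"z",R[:,2])
for th,z in(("stand_slot",.005),("stand",0)):
    for l in bot.landmark_of(th,c)[:2]: print(th,l["point"],l["score"],atz(c,l["point"],z,p))
for l in bot.landmark_of("tongs",c)[:2]: print("tongs",l["point"],l["score"],proj(c,O,p))
E
```

```text
time: 33.9
ee_pos: [0.6293, -0.2715, 0.2092]
tcp_rot: [166.0, 0.4, -158.1]
wrist_force: [0.6, -0.2, -1.1]
opening: 0.018
grasp_force: 6.9
(array([ 0.6293, -0.2715,  0.2092]), array([ 166.0111,    0.4445, -158.1303]))
origin [ 0.6203 -0.2468  0.1034] z [-0.0831  0.2271 -0.9703]
stand_slot [298.6, 174.3] 0.92 [ 0.6219 -0.2456  0.005 ]
stand [295.6, 172.3] 0.83 [ 0.6216 -0.2482  0.    ]
stand [320.0, 371.6] 0.22 [ 0.8676 -0.1201  0.    ]
tongs [319.8, 197.4] 0.85 [320.6295 200.0962]
```

```bash
python3 -m inch '[[0,0,-1,0],[0,0,-2,0],[0,0,-2.5,0],[0,0,-3,0],[0,0,-3.4,0],[0,0,-3.8,0],[0,0,-4.2,0],[0,0,-4.2,0]]'
```

```text
time: 35.1
ee_pos: [0.6296, -0.2712, 0.1671]
tcp_rot: [166.0, 0.5, -158.1]
wrist_force: [-0.1, -0.5, -0.5]
opening: 0.018
grasp_force: 6.9
```

In the slot without contact; going on down to just above the floor.

```bash
python3 -m inch '[[0,0,-0.8,0],[0,0,-1.6,0],[0,0,-2.4,0],[0,0,-3.2,0],[0,0,-4,0],[0,0,-4.7,0],[0,0,-4.7,0],[0,0,-4.7,0]]'
python3 -m inch '[[0,0,0,0],[0,0,0,0],[0,0,0,0],[0,0,0,0],[0,0,0,0],[0,0,0,0],[0,0,0,0],[0,0,0,0]]' 2.5 25
```

```text
time: 36.1
ee_pos: [0.6297, -0.2713, 0.1208]
tcp_rot: [166.0, 0.5, -158.1]
wrist_force: [0.4, -0.6, 0.3]
opening: 0.018
grasp_force: 6.9
time: 37.1
ee_pos: [0.6297, -0.2713, 0.1205]
tcp_rot: [166.0, 0.5, -158.1]
wrist_force: [0.5, -0.8, -0.7]
opening: 0.025
grasp_force: 5.9
```

```bash
python3 -m inch '[[0,0,-0.25,0],[0,0,-0.25,0],[0,0,-0.25,0],[-0.2,0.5,-0.25,0],[-0.4,1,-0.25,0],[-0.6,1.5,-0.25,0],[-0.8,2,-0.25,0],[-1,2.5,-0.25,0]]' 4.4 25
python3 - <<'E'
from h import *
np.set_printoptions(precision=4,suppress=True)
p=pose();c=bot.camera("wrist");save(c,"w12.png");print(p)
for th,z in(("tongs_bow",.17),("tongs_grip",.125),("tongs",.005)):
    for l in bot.landmark_of(th,c)[:2]: print(th,l["point"],l["score"],atz(c,l["point"],z,p))
E
```

```text
time: 38.1
ee_pos: [0.6195, -0.2458, 0.1181]
tcp_rot: [166.0, 0.5, -158.1]
wrist_force: [-0.4, -0.4, 1.1]
opening: 0.0441
grasp_force: 0.0
(array([ 0.6195, -0.2458,  0.1181]), array([ 166.0221,    0.4761, -158.1195]))
tongs_bow [338.5, 359.7] 0.94 [ 0.6235 -0.2521  0.17  ]
```

The tongs are free (pad force 0), bow over the slot. Opening wide and lifting straight off.

```bash
python3 -m inch '[[0,0,0,0],[0,0,0,0],[0,0,0,0],[0,0,0,0],[0,0,2,0],[0,0,5,0],[0,0,9,0],[0,0,13,0]]' 8.4 25
python3 -m inch '[[-4,-2,3,0],[-8,-4,5,0],[-8,-4,5,0],[-8,-4,5,0],[-8,-4,5,0],[-8,-4,5,0],[-8,-4,5,0],[-8,-4,5,0]]'
python3 - <<'E'
from h import *
np.set_printoptions(precision=4,suppress=True)
for n in("wrist","side","top"):
    p=pose();c=bot.camera(n);save(c,"end_"+n+".png")
    for th,z in(("tongs_bow",.17),("tongs_grip",.125),("tongs",.005),("stand_slot",.005),("fuse",.0075),("dish_fuses",0),("valve",0),("cleaner_can",0),("driver",0)):
        for l in bot.landmark_of(th,c)[:2]: print(n,th,np.round(l["point"],1),round(l["score"],2),atz(c,l["point"],z,p))
print(p)
E
```

```text
time: 39.3
ee_pos: [0.6194, -0.2462, 0.2493]
tcp_rot: [166.0, 0.5, -158.1]
wrist_force: [0.7, -0.8, 0.2]
opening: 0.0836
grasp_force: 0.0
time: 40.3
ee_pos: [0.5398, -0.2861, 0.2978]
tcp_rot: [166.0, 0.5, -158.1]
wrist_force: [0.5, -0.7, 0.4]
opening: 0.084
grasp_force: 0.0
wrist tongs_bow [298.6 283.8] 0.75 [ 0.616  -0.2433  0.17  ]
wrist tongs_bow [289.7 261.4] 0.18 [ 0.5967 -0.2591  0.17  ]
wrist tongs_grip [291.3 262.4] 0.79 [ 0.6177 -0.2421  0.125 ]
wrist stand_slot [562.8 121.1] 0.83 [0.3291 0.1339 0.005 ]
wrist stand_slot [273.7 223. ] 0.66 [ 0.6214 -0.2462  0.005 ]
wrist fuse [241.3  43.8] 0.75 [ 0.4245 -0.3553  0.0075]
wrist dish_fuses [239.3  42.4] 0.68 [ 0.423 -0.358  0.   ]
wrist valve [272.9 223.9] 0.72 [ 0.6247 -0.2456  0.    ]
wrist valve [440.4 139.1] 0.67 [ 0.4295 -0.055   0.    ]
wrist cleaner_can [266.6 314.5] 0.96 [ 0.7665 -0.2056  0.    ]
wrist driver [127.2 186.7] 0.91 [ 0.6289 -0.4303  0.    ]
side tongs_bow [325.1 155.1] 0.67 [ 0.6241 -0.2433  0.17  ]
side tongs_grip [252.8 293.9] 0.59 [0.5038 0.1849 0.125 ]
side tongs_grip [330.7 172.2] 0.56 [ 0.6113 -0.252  
[... 481 characters left out ...]
bow [395.  167.2] 0.55 [ 0.6119 -0.2369  0.17  ]
top tongs_bow [393.6 178.3] 0.53 [ 0.5845 -0.2333  0.17  ]
top tongs_grip [391.7 166.7] 0.72 [ 0.6254 -0.235   0.125 ]
top tongs [389.7 181.8] 0.66 [ 0.6155 -0.2452  0.005 ]
top stand_slot [249.3 286.9] 0.84 [0.3254 0.1254 0.005 ]
top stand_slot [390.2 178. ] 0.72 [ 0.6263 -0.2466  0.005 ]
top fuse [392.8 167.6] 0.71 [ 0.6553 -0.2537  0.0075]
top dish_fuses [267.6 193.8] 0.16 [0.5768 0.0895 0.    ]
top valve [321.3 246.9] 0.58 [ 0.434  -0.0611  0.    ]
top valve [394.1 171.1] 0.56 [ 0.6474 -0.2582  0.    ]
top cleaner_can [369.8 126.8] 0.96 [ 0.7755 -0.1907  0.    ]
(array([ 0.5397, -0.2863,  0.298 ]), array([ 166.0268,    0.4771, -158.1246]))
```

```bash
python3 -c "
from workcell import bot
print(bot.job_done())"
```

```text
the job is handed in; nothing more can be done
None
```

I handed the job in at about 41 s, with no verdict returned: by the camera networks, the amplifier's fuse lies in the fuse dish, the tongs stand upright in their slot, and the valve, can and screwdriver read where they started; the moves can't command a tilt, so I got the 14° lean for the pocket by asking for poses past the arm's reach.

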